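# Clamp a brass stamping die in the quick-action vise

### The job

Clamp the brass die in the vise it stands in: take that vise's red release bar, press it down, slide the jaw up to the die and let the bar spring back up, then swing the black-knobbed handle down to screw the jaw tight. Leave the other, empty vise alone.

Things in the scene. Friction and masses are not known exactly. Their poses are not given: they have to be found in the camera images.
- vise_a: Blue quick-action vise that holds the brass die, fixed to the bench; 300 x 100 mm bed whose top is 30 mm above the bench. Origin: centre of its underside. Its x axis is the slide direction, from the sliding jaw (-x end, nearer the robot) to the fixed jaw (+x end; gripping face at x = 115 mm, top 84 mm above the bench); z up. An identical empty vise stands beside it; the two swap places.
- die: Brass block, 45 mm (x) x 50 mm (y) x 42 mm high, 0.6 kg, standing loose on the bed 1 to 4 mm short of the fixed jaw. Origin: centre of its underside; its near face, towards the sliding jaw, lies at its x = -22.5 mm.
- pad_a: Black rubber-faced pad on the sliding jaw, 56 mm wide, 44 mm high. Origin: centre of its front face, which meets the die. The pad is sprung, about 1.2 N per mm, and gives way up to 17 mm.
- jaw_a (a joint): Sliding jaw, m: 0 = fully open, grows towards the die, 0.10 at most. Locked both ways while the release bar is up (slips only above about 25 N); with the bar pressed it slides with about 4 N. It carries pad, release bar and handle with it.
- bar_a (a point): Middle of the red crossbar at the end of the release lever on top of the sliding jaw: a round bar of 18 mm diameter, 66 mm free length across the vise (along the vise's y) between two 6 mm steel side arms that run back from its ends, 115 mm above the bench, 45 mm clear above the jaw's flat top. It can be pinched at its middle from above with the fingers closing along the vise's x; 45 mm of free space on its -x side, more on its +x side.
- lever_a (a joint): Release lever, rad: 0 = up, jaw locked; grows as the bar is pressed down (60 mm from its pivot, so 10 mm down = 0.17), stop at 0.2. The jaw is free from about 0.04 on. Sprung: 10 to 15 N at the bar; springs back up when let go.
- knob_a (a point): Centre of the black ball, 26 mm in diameter, at the end of the crank handle that turns the screw at the -x end of the sliding jaw. The handle is 100 mm long from the screw's axis (56 mm above the bench, in the vise's middle plane), swings in the plane across the vise and at first points up and to the vise's -y side. Pushing the ball or the handle straight down from above tightens the screw.
- handle_a (a joint): Turn of the screw's handle, rad: 0 = 50 degrees above level, grows as it is pushed down, stop at 1.2 (19 degrees below level). Each rad moves the pad 14 mm towards the die. Stiff: 4 to 10 N at the ball, with a brief peak of up to 30 N as it is first struck, so push it down by distance rather than to a force; stays where it is left.
- vise_b: The identical empty vise (same frame as the other): leave it alone.
Not all that is in view belongs to the job. Of the things that look like the die, the middle-sized one is meant.

How it is judged (in metres and radians):
On the way, in this order (a step that is already met when the one before it is completed fails the run):
1. the release bar of the vise with the die is pressed down before the jaw moves (value of joint lever_a above 0.08 rad and distance of pad_a from where it was at the start of the episode below 0.02 m), for 0.1 s.
2. the jaw has been slid to within 6 mm of the die and the bar let go, the handle not yet swung down (x of pad_a in the frame of die above -0.0285 m and value of joint lever_a below 0.05 rad and value of joint handle_a below 0.4 rad), for 0.1 s.
At the end, for the whole second after the job is handed in: The pad presses the die with more than 4 N, the handle is swung down past 0.5 rad, the release bar is up (below 0.05 rad), the jaw still, and the die upright (within 8 degrees), on the bed and against the fixed jaw, at rest (contact force between pad_a and die above 4 N and value of joint handle_a above 0.5 rad and value of joint lever_a below 0.05 rad and angle between die's own z axis and vertical below 0.15 rad and x of die in the frame of vise_a above 0.0875 m and z of die in the frame of vise_a below 0.04 m and linear speed of die below 0.02 m/s and velocity of joint jaw_a between -0.01 and 0.01 m/s); the robot touches nothing.
It fails at once if the empty vise is touched with more than 3 N (contact force between vise_b and the fingers above 3 N or contact force between vise_b and the arm above 3 N).
It fails at once if the die is knocked over or pulled out (angle between die's own z axis and vertical above 0.4 rad or distance of die from where it was at the start of the episode above 0.03 m).
It also fails if it takes over 42 s, if anything falls off the work surface, if the arm or the gripper's body presses on something with over 40 N, if the wrist force passes 120 N, or if a joint passes its speed limit or range.

### The arm

A 7-joint arm with a two-finger parallel gripper is mounted at the origin on the work surface. World frame = base frame: x ahead of the robot, y to its left, z up, the work surface at z = 0. Lengths are in mm, angles in rad, forces in N, time in s.
With the tool pointing down it reaches from about 425 to 875 mm from the base axis. Payload 4.7 kg.
Tool frame: the origin (TCP) lies midway between the tips of the shut fingers; the grasp point (between the pads) lies bot.hold_point_z behind it (bot.hold_point_z is the distance from the TCP to the grasp point, in mm); x points along the fingers, z is the direction in which the jaws open and shut, and the axes are right-handed (so a half turn about x gives the same grasp; the last joint's range is limited). The gripper opens to 85 mm and grips with 20 to 120 N. Pads are 22 mm wide; open, the fingers measure 114 mm over their backs; the gripper's body (76 mm by 85 mm) begins 54 mm behind the grasp point. The pads swing forward as they close: fully open they stand 13 mm farther back than shut.
Start: joints at [1.288, 0.321, -0.07, 1.45, 0.023, 1.371, -0.057], TCP at [190.08, -621.606, 231.349] pointing down, gripper open.
Joint ranges: [-2.86, 2.86], [-0.3, 2.09], [-1.38, 1.24], [0.06, 2.45], [-1.56, 4.7], [0.09, 2.05], [-2.69, 2.69]. Speed limits (rad/s): [2.57, 2.57, 3.14, 3.14, 3.14, 3.14, 3.14].

### API

Orientations are given as a rotation vector (axis times angle).
In Python, from cell import bot, cams, order, get_time_s, get_joint_positions, get_qd, get_effort, get_position, get_ee_rot, get_wrist_force, get_wrist_torque, get_finger_gap gives the robot as it stands. Calls block until the motion is done:
- bot.move_to(position, orientation): joint-space move of the TCP to a pose.
- bot.move_straight(position, rot=None, speed=150, contact_N=None): straight line of the TCP; rot=None keeps the orientation; speed is the mean speed in mm/s. With contact_N (N) it stops when the force on the tool has changed by that much, and returns True; else False.
- bot.movej(angles): joint-space move.
- bot.gripper_to(opening, grip_force=None): finger opening in mm; grip_force is the grip in N (None keeps the last); returns when the fingers have stopped.
- bot.sleep(seconds).
- bot.solve_ik(position, orientation): joint angles nearest the present ones, or None.
- cams.grab_frame(name): name is "scene" or "top" or "wrist"; returns the picture (420x560x3 uint8, blue, green, red); there is no depth.
- cams.camera_params(name): a dict with "fx", "fy", "cx", "cy" (pixels), "D" ([k1, k2, p1, p2, k3] as OpenCV has them; the pictures are not rectified), "rvec" (rotation vector, rad) and "tvec" (3), from world to camera coordinates, as OpenCV has them; the wrist camera has in their place "T_tool_cam" (4x4, takes a point from camera to tool coordinates, whose origin is the TCP and whose axes are the tool frame's). Camera axes: x right, y down, z forward; pixel columns grow to the right and rows downward; lengths in mm; the calibration is good to about 2 mm. A picture is of the moment at which its call begins: read the wrist's pose just before it. camera_params takes no time and is no camera call.
A pose or a line that the arm cannot do raises bot.IKError and nothing moves.
- order.finish_job(): hands the job in, once; it reports no verdict.
Readings, each from a call of its own:
- get_time_s(): time.
- get_joint_positions(): joint angles.
- get_qd(): joint speeds.
- get_effort(): joint torques, N m.
- get_position(): TCP position.
- get_ee_rot(): TCP orientation.
- get_wrist_force(): force on the tool from outside, world axes, zero at the start.
- get_wrist_torque(): the same for the moment, N m.
- get_finger_gap(): finger opening in mm.
Only numpy, scipy, OpenCV 4.12 (cv2) and the standard library are available. Lean on these libraries where they do the work, as an engineer would, in place of code of your own. Each camera call takes 0.05 s, during which the arm holds its last target.

## Working session

There is one attempt and no reset: what is moved stays moved. The work goes in short steps, each a Python script; the robot and the scene stay as the last script left them, time stands still between calls to the robot, and variables do not carry over. Pictures are saved under pics/ and viewed, and the job is handed in when it is done.

```bash
ls; mkdir -p pics; python3 - <<'E'
from cell import *
import cv2
for n in ("scene","top","wrist"):
    cv2.imwrite(f"pics/{n}0.png",cams.grab_frame(n))
    print(n,cams.camera_params(n))
print(get_position(),get_ee_rot(),get_time_s(),bot.hold_point_z,get_finger_gap())
E
```

```text
pics
scene {'fx': 408.4698999820287, 'fy': 408.4698999820287, 'cx': 273.2311272002588, 'cy': 208.81564073135561, 'D': array([-0.02055945,  0.        ,  0.        ,  0.        ,  0.        ]), 'rvec': array([ 1.76443559,  1.66804999, -0.7436229 ]), 'tvec': array([ -40.43163692, -342.91599498, 1462.80090897])}
top {'fx': 393.5608751878731, 'fy': 393.5608751878731, 'cx': 276.9244735544097, 'cy': 214.4611638978209, 'D': array([-0.02919993,  0.        ,  0.        ,  0.        ,  0.        ]), 'rvec': array([ 2.19546652, -2.13447567,  0.08418338]), 'tvec': array([  -3.09160714,  631.97041273, 1151.58937401])}
wrist {'fx': 350.9287164365052, 'fy': 350.9287164365052, 'cx': 283.2575548447759, 'cy': 209.55789579721048, 'D': array([0.00848755, 0.        , 0.        , 0.        , 0.        ]), 'T_tool_cam': array([[-1.01009836e-03, -2.59866436e-01,  9.65644042e-01,
        -1.43741157e+02],
       [-3.67720551e-04, -9.65644373e-01, -2.59866909e-01,
         6.73433621e+01],
       [ 9.99999422e-01, -6.17578297e-04,  8.79837565e-04,
        -4.82112020e-01],
       [ 0.00000000e+00,  0.00000000e+00,  0.00000000e+00,
         1.00000000e+00]])}
[ 189.98021653 -621.19553704  230.48769228] [ 0.98861676  1.33637559 -0.98726486] 0.15 18.700000000000003 85.0735432718955
```

View pics/scene0.png

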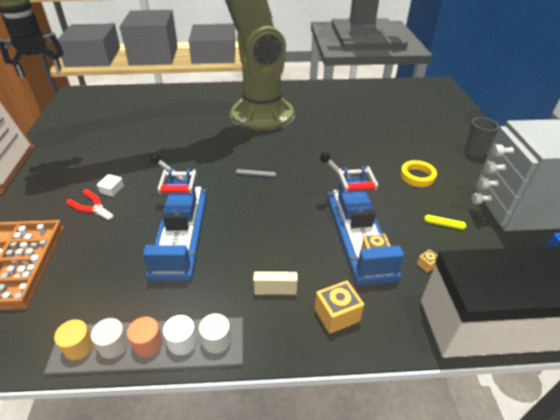

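View pics/top0.png

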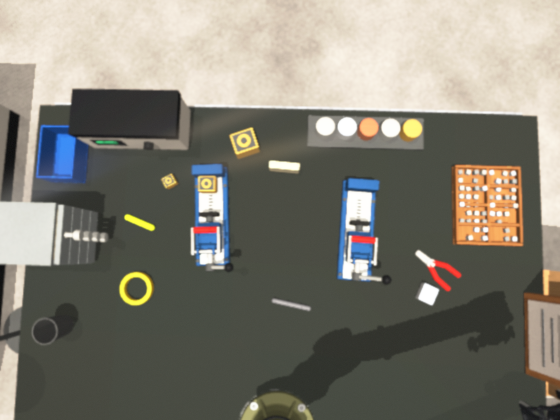

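View pics/wrist0.png

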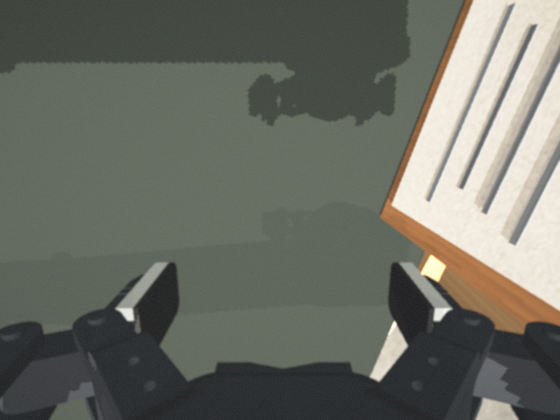

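The vise with the die is the one at top-image (210,215), the scene image's right-hand vise. The empty one is at (360,230). I'll zoom in to measure.

```bash
python3 - <<'E'
import cv2
a=cv2.imread('pics/top0.png')[155:280,170:250]
cv2.imwrite('pics/topz.png',cv2.resize(a,None,fx=4.8,fy=4.8,interpolation=cv2.INTER_CUBIC))
a=cv2.imread('pics/scene0.png')[140:290,305:415]
cv2.imwrite('pics/scenez.png',cv2.resize(a,None,fx=4,fy=4,interpolation=cv2.INTER_CUBIC))
E
```

```text
(no output)
```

View pics/topz.png

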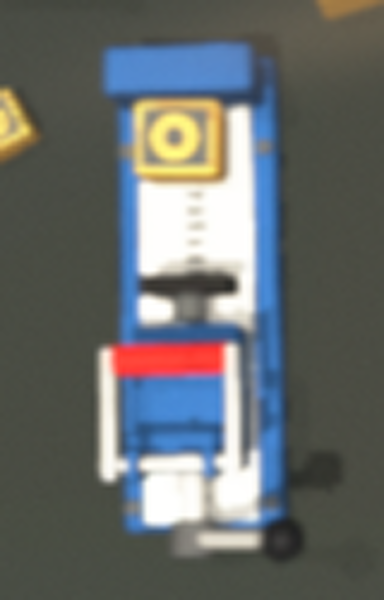

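View pics/scenez.png

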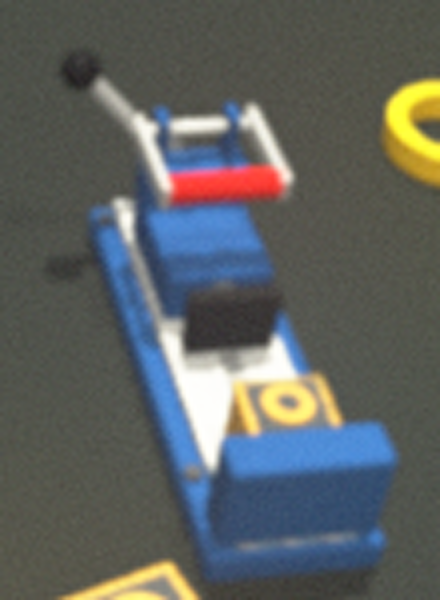

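```bash
cat > h.py <<'E'
import numpy as np, cv2
from cell import *
def ray(name,uv):
    p=cams.camera_params(name)
    K=np.array([[p['fx'],0,p['cx']],[0,p['fy'],p['cy']],[0,0,1]])
    n=cv2.undistortPoints(np.array([[uv]],float),K,p['D'])[0,0]
    d=np.array([n[0],n[1],1.])
    if 'rvec' in p:
        R=cv2.Rodrigues(p['rvec'])[0]
        return -R.T@p['tvec'].ravel(), R.T@d
    R=cv2.Rodrigues(np.array(get_ee_rot()))[0]; T=p['T_tool_cam']
    return np.array(get_position())+R@T[:3,3], R@T[:3,:3]@d
def atz(name,uv,z):
    o,d=ray(name,uv); return o+d*(z-o[2])/d[2]
def proj(name,P):
    p=cams.camera_params(name)
    K=np.array([[p['fx'],0,p['cx']],[0,p['fy'],p['cy']],[0,0,1]])
    return cv2.projectPoints(np.array(P,float),p['rvec'],p['tvec'],K,p['D'])[0][:,0]
def tri(obs):
    A=np.zeros((3,3));b=np.zeros(3)
    for n,uv in obs:
        o,d=ray(n,uv);d=d/np.linalg.norm(d);M=np.eye(3)-np.outer(d,d);A+=M;b+=M@o
    return np.linalg.solve(A,b)
E
python3 - <<'E'
from h import *
np.set_printoptions(precision=1,suppress=True)
t=lambda u,v:(170+(u+.5)/4.8-.5,155+(v+.5)/4.8-.5)
s=lambda u,v:(305+(u+.5)/4-.5,140+(v+.5)/4-.5)
for n,tp,sp,z in [("bar",t(168,361),s(226,184),115),("knob",t(283,540),s(81,70),132.6),("dietop",t(177,139),s(290,403),72)]:
    print(n,atz("top",tp,z),atz("scene",sp,z),tri([("top",tp),("scene",sp)]))
for n,tp,z in [("nearL",t(127,532),30),("nearR",t(289,515),30),("jawTopFL",t(103,96),84),("jawTopFR",t(252,94),84),("jawbackL",t(106,46),84),("jawbackR",t(249,42),84),("padtopR",t(236,275),80),("padtopL",t(140,280),80)]:
    print(n,atz("top",tp,z))
E
```

```text
bar [575.3 213.3 115. ] [572.2 217.3 115. ] [575.5 214.5 117.6]
knob [475.1 139.9 132.6] [475.3 143.6 132.6] [475.3 141.8 132.5]
dietop [713.  222.8  72. ] [711.5 228.7  72. ] [713.3 225.1  73.8]
nearL [472.7 251.2  30. ]
nearR [486.2 150.8  30. ]
jawTopFL [736.2 266.6  84. ]
jawTopFR [739.6 176.1  84. ]
jawbackL [767.  266.3  84. ]
jawbackR [771.5 179.3  84. ]
padtopR [629.9 181.7  80. ]
padtopL [625.3 239.5  80. ]
```

```bash
python3 - <<'E'
from h import *
from scipy.spatial.transform import Rotation as Ro
np.set_printoptions(precision=3,suppress=True)
print(np.round(cv2.Rodrigues(np.array(get_ee_rot()))[0],2))
y=np.deg2rad(4)
vx=np.array([np.cos(y),np.sin(y),0]);vy=np.array([-np.sin(y),np.cos(y),0]);dn=np.array([0,0,-1.])
for s in (1,-1):
    r=Ro.from_matrix(np.column_stack([dn,s*vy,s*vx])).as_rotvec()
    print(s,r,bot.solve_ik([640,218,240],r),bot.solve_ik([575,214,96],r))
E
```

```text
[[-0.    0.96  0.29]
 [ 0.    0.29 -0.96]
 [-1.   -0.   -0.  ]]
1 [-0.055  1.57   0.055] [-0.11   0.395 -0.351  1.356  0.134  1.414 -0.387] [ 0.485  0.67  -1.206  1.673  0.654  1.266 -0.789]
-1 [ 2.186  0.076 -2.186] [ 0.384  0.643 -1.181  1.336  0.588  1.535  2.475] [ 0.472  0.651 -1.179  1.673  0.63   1.254  2.368]
```

```bash
cat >> h.py <<'E'
from scipy.spatial.transform import Rotation as Ro
np.set_printoptions(precision=2,suppress=True)
def rotv(deg,s=1):
    y=np.deg2rad(deg)
    vx=np.array([np.cos(y),np.sin(y),0]);vy=np.array([-np.sin(y),np.cos(y),0]);dn=np.array([0,0,-1.])
    return Ro.from_matrix(np.column_stack([dn,s*vy,s*vx])).as_rotvec()
E
python3 - <<'E'
from h import *
bot.move_to([640,205,250],rotv(4))
bot.gripper_to(50)
bot.sleep(.2)
print(get_position(),get_time_s(),get_joint_positions())
f=cams.grab_frame("wrist");cv2.imwrite("pics/w1.png",f)
E
```

```text
[639.98 205.04 250.01] 4.0833 [-0.08  0.38 -0.37  1.35  0.14  1.43 -0.37]
```

View pics/w1.png

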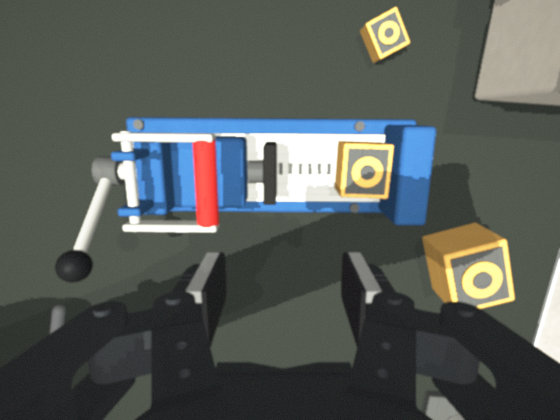

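```bash
python3 - <<'E'
import cv2
a=cv2.imread('pics/w1.png')[100:290,50:440]
cv2.imwrite('pics/w1z.png',cv2.resize(a,None,fx=2,fy=2,interpolation=cv2.INTER_CUBIC))
E
```

```text
(no output)
```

View pics/w1z.png

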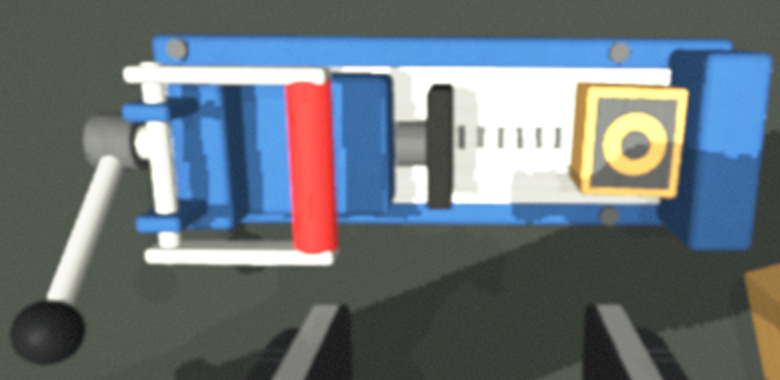

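```bash
cat > m.py <<'E'
from h import *
w=lambda u,v:(50+(u+.5)/2-.5,100+(v+.5)/2-.5)
for n,p,z in [("bar",(311,166),115),("barT",(309,82),115),("barB",(315,250),115),("knob",(47,332),132.6),
 ("d1",(590,85),72),("d2",(687,88),72),("d3",(680,196),72),("d4",(583,190),72),("padT",(452,86),76),("padB",(450,206),76),("bed1",(155,38),30),("bed2",(730,42),30),("screw1",(177,49),30),("screw2",(620,52),30),("jaw1",(712,55),84),("jaw2",(690,245),84)]:
    print(n,atz("wrist",w(*p),z)[:2])
E
python3 m.py
```

```text
bar [577.92 214.31]
barT [576.77 247.59]
barB [579.99 178.9 ]
knob [476.89 142.77]
d1 [693.97 251.4 ]
d2 [737.78 253.08]
d3 [742.09 203.21]
d4 [696.29 202.92]
padT [631.94 246.95]
padB [634.53 191.87]
bed1 [481.38 256.58]
bed2 [768.97 274.7 ]
screw1 [492.12 251.98]
screw2 [714.59 266.09]
jaw1 [742.59 268.34]
jaw2 [746.2  183.06]
```

```bash
python3 - <<'E'
from h import *
r=rotv(3.5)
bot.move_to([577,214,180],r)
print(get_position(), bot.move_straight([577,214,96],r,speed=80,contact_N=8),get_position(),get_wrist_force())
bot.gripper_to(0,grip_force=40)
print(get_finger_gap(),get_wrist_force(),get_position(),get_time_s())
f=cams.grab_frame("wrist");cv2.imwrite("pics/w2.png",f)
f=cams.grab_frame("scene")[140:290,305:415];cv2.imwrite("pics/s2.png",cv2.resize(f,None,fx=4,fy=4,interpolation=cv2.INTER_CUBIC))
E
```

```text
[576.55 213.96 179.76] False [577.49 214.26  96.72] [ 0.11  0.37 -0.38]
17.24780094411036 [ 0.49 -0.11  1.27] [577.25 214.06  96.41] 6.1917
```

View pics/w2.png

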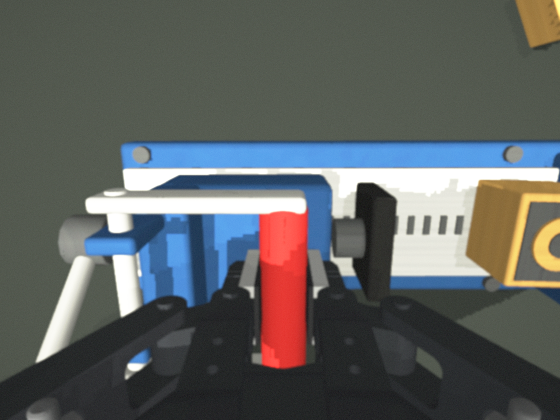

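View pics/s2.png

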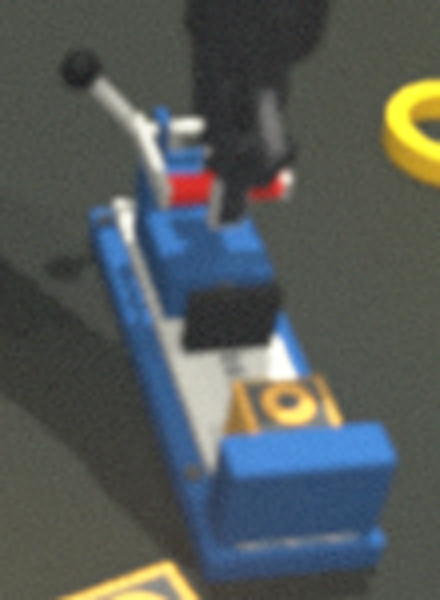

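The bar sits between the pads (w2, columns 258–308) and the gap reads 17 mm. Next I press it, then slide the jaw.

```bash
python3 - <<'E'
from h import *
r=rotv(3.5); v=np.array([np.cos(np.deg2rad(3.5)),np.sin(np.deg2rad(3.5)),0])
p0=np.array([577,214,96.])
bot.move_straight([577,214,86.5],r,speed=30); bot.sleep(.3)
print(get_position(),get_wrist_force(),get_finger_gap())
c=0
for d,sp in [(20,40),(40,40),(54,40),(58,25)]:
    bot.move_straight(np.array([577,214,86.5])+v*d,r,speed=sp)
    print(d,get_position(),get_wrist_force())
bot.sleep(.2);print(get_position(),get_wrist_force(),get_time_s())
f=cams.grab_frame("wrist");cv2.imwrite("pics/w3.png",f)
f=cams.grab_frame("top")[155:280,170:250];cv2.imwrite("pics/t3.png",cv2.resize(f,None,fx=4.8,fy=4.8,interpolation=cv2.INTER_CUBIC))
E
```

```text
[578.32 214.21  89.43] [-2.27 -0.88 14.55] 16.779651328861057
20 [599.35 215.52  89.74] [ 0.01 -2.18 12.47]
40 [619.29 216.76  89.8 ] [-1.03 -1.47 11.69]
54 [633.44 217.68  89.93] [-0.11 -1.63 11.53]
58 [636.87 217.87  89.81] [-2.17 -1.8  12.56]
[636.86 217.86  89.84] [-1.84 -1.08 13.01] 9.3667
```

View pics/w3.png

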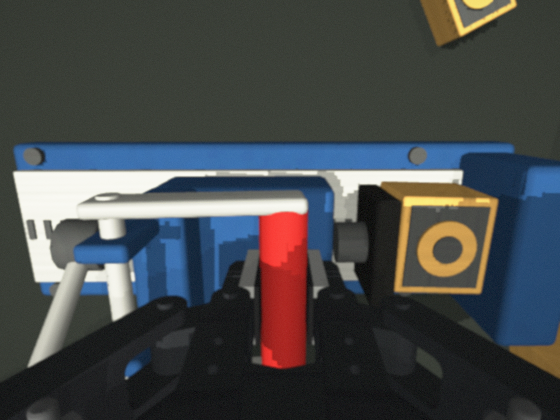

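View pics/t3.png

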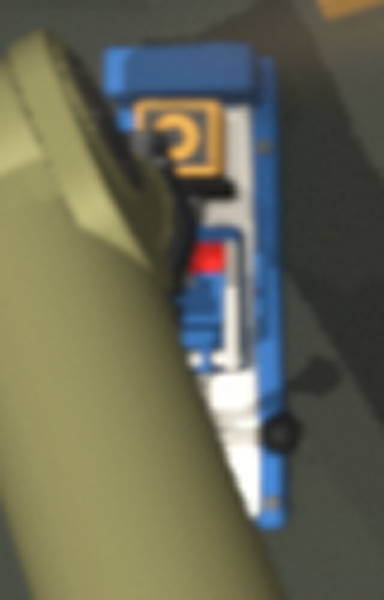

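```bash
python3 - <<'E'
from h import *
r=rotv(3.5); v=np.array([np.cos(np.deg2rad(3.5)),np.sin(np.deg2rad(3.5)),0])
bot.move_straight(np.array([577,214,86.5])+v*62,r,speed=20)
bot.sleep(.2);print(get_position(),get_wrist_force(),get_time_s())
f=cams.grab_frame("wrist");cv2.imwrite("pics/w4.png",f)
a=cv2.imread('pics/w3.png')
cv2.imwrite('pics/w34.png',cv2.resize(np.hstack([a[160:320,330:530],f[160:320,330:530]]),None,fx=2,fy=2,interpolation=cv2.INTER_CUBIC))
E
```

```text
[639.83 218.03  89.66] [-4.14 -2.44 13.48] 10.0167
```

View pics/w34.png

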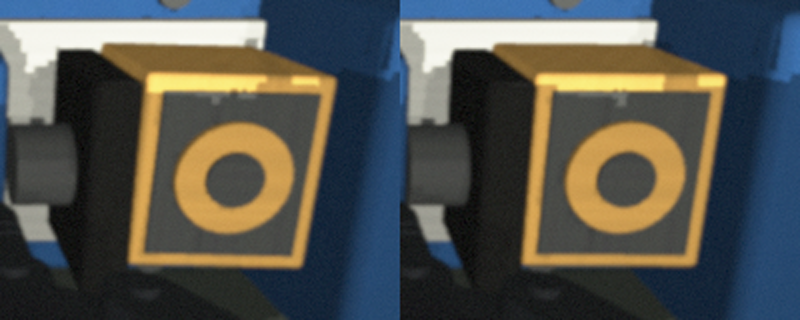

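```bash
python3 - <<'E'
from h import *
r=rotv(3.5); v=np.array([np.cos(np.deg2rad(3.5)),np.sin(np.deg2rad(3.5)),0])
b=np.array([577,214,86.5])+v*64
bot.move_straight(b,r,speed=20)
print(get_position(),get_wrist_force())
bot.move_straight(b+[0,0,10],r,speed=30)
print(get_position(),get_wrist_force())
bot.gripper_to(45)
bot.sleep(.2);print(get_position(),get_wrist_force(),get_finger_gap())
bot.move_straight(b+[0,0,90],r,speed=120,)
bot.move_straight(np.array([640,205,250.]),rotv(3.5),speed=150)
bot.sleep(.2);print(get_position(),get_time_s())
f=cams.grab_frame("wrist");cv2.imwrite("pics/w5.png",f)
E
```

```text
[641.34 218.17  89.5 ] [-4.64 -2.66 14.14]
[641.48 218.06  96.22] [ 2.97  1.1  -0.99]
[640.77 217.86  96.46] [-0.43 -0.53 -0.28] 45.157425930062246
[639.34 205.01 248.37] 13.05
```

View pics/w5.png

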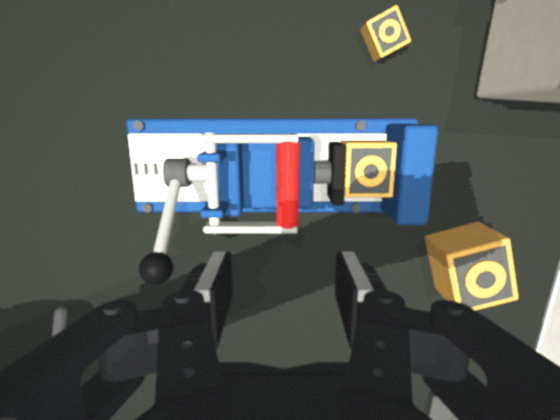

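```bash
python3 - <<'E'
from h import *
k=atz("wrist",(155,268),132.6);print("knob",k)
a=np.deg2rad(3.5);v=np.array([np.cos(a),np.sin(a),0]);vy=np.array([-np.sin(a),np.cos(a),0])
c0=k+vy*64.3;c0[2]=0
print("axis pt",c0, "bar line pt", np.array([641,217.9,0])-c0, (np.array([641,217.9,0])-c0)@vy)
r=rotv(3.5)
def P(h,dz=0):
    t=np.deg2rad(50)-h
    return c0-vy*100*np.cos(t)+[0,0,56+100*np.sin(t)+13+dz]
for h in (0,.5,1.0,1.15): print(P(h), bot.solve_ik(P(h),r) is not None)
E
```

```text
knob [541.27 146.54 132.6 ]
axis pt [537.35 210.72   0.  ] bar line pt [103.65   7.18   0.  ] 0.8434601742549263
[541.27 146.56 145.6 ] True
[543.04 117.75 105.41] True
[543.4  111.71  56.3 ] True
[543.22 114.72  41.62] True
```

```bash
cat > k.py <<'E'
from h import *
a=np.deg2rad(3.5);v=np.array([np.cos(a),np.sin(a),0]);vy=np.array([-np.sin(a),np.cos(a),0])
c0=np.array([537.35+4,210.72,0])-v*4
r=rotv(3.5)
def P(h,dz=0):
    t=np.deg2rad(50)-h
    return c0-vy*100*np.cos(t)+[0,0,56+100*np.sin(t)+13+dz]
E
python3 - <<'E'
from k import *
bot.gripper_to(0)
bot.move_to(P(0,50),r)
bot.move_straight(P(0,6),r,speed=60)
print(get_position(),get_time_s())
bot.move_straight(P(0.15,0),r,speed=30)
print(get_position(),get_wrist_force())
f=cams.grab_frame("wrist");cv2.imwrite("pics/w6.png",f)
E
```

```text
[541.56 146.42 151.96] 15.0583
[544.06 132.61 136.85] [ 0.27 -5.12  8.54]
```

View pics/w6.png

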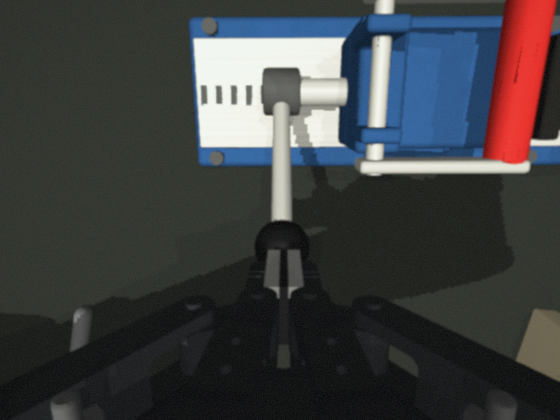

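```bash
python3 - <<'E'
from k import *
for h in (.3,.45,.6,.75,.9,1.0):
    bot.move_straight(P(h,-2)+vy*7,r,speed=45)
    print(h,get_position(),get_wrist_force(),P(h))
f=cams.grab_frame("wrist");cv2.imwrite("pics/w7.png",f);print(get_time_s())
E
```

```text
0.3 [545.1  130.55 123.23] [ 1.88 -5.83  7.73] [542.49 126.59 123.19]
0.45 [545.02 124.42 109.49] [ 1.68 -2.76  4.88] [542.93 119.45 110.02]
0.6 [544.48 120.09  94.88] [ 1.98 -1.37  4.36] [543.24 114.35  95.93]
0.75 [542.25 118.7   78.96] [ 0.24 -0.02  2.17] [543.42 111.41  81.24]
0.9 [542.29 117.92  63.9 ] [ 0.2 -0.   1.2] [543.46 110.7   66.27]
1.0 [542.49 118.58  54.04] [-0.88 -0.53  1.43] [543.41 111.47  56.3 ]
18.7417
```

View pics/w7.png

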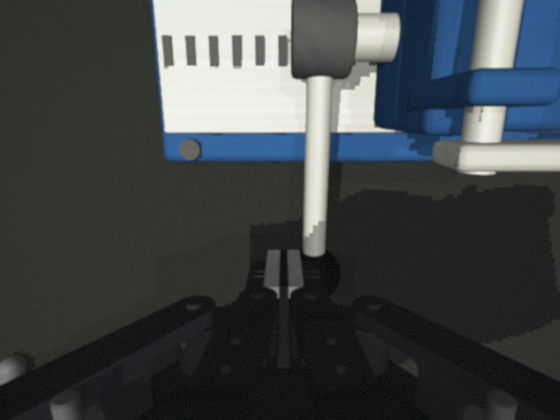

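The tip slid off the ball because the handle advances in x as the screw turns. I'll back off and look again.

```bash
python3 - <<'E'
from k import *
p=np.array(get_position())
bot.move_straight(p+[-8,0,0],r,speed=60)
bot.move_straight(p+[-8,0,60],r,speed=150)
bot.move_straight(np.array([590,170,230.]),r,speed=200)
bot.sleep(.2)
f=cams.grab_frame("wrist");cv2.imwrite("pics/w8.png",f);print(get_time_s(),get_position())
E
```

```text
20.675 [589.39 169.39 229.09]
```

View pics/w8.png

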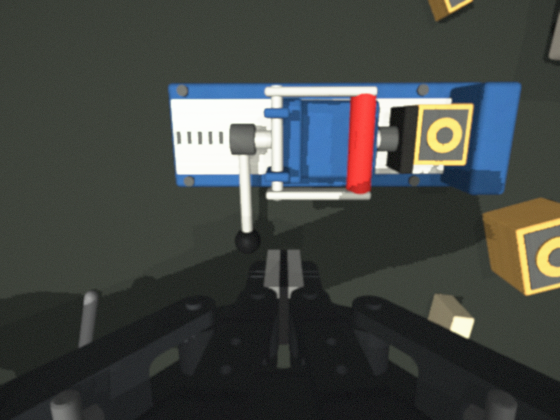

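```bash
python3 - <<'E'
from k import *
for uv in [(247,241),(247,238)]:
    o,d=ray("wrist",uv)
    for z in np.arange(20,120,.5):
        p=o+d*(z-o[2])/d[2]; q=(p-c0)@vy; R=np.hypot(q,z-56)
        if abs(R-100)<1.2: print(uv,p,R,"h",np.deg2rad(50)-np.arctan2(z-56,-q), "x along",(p-c0)@v)
for n,uv,z in [("bar",(362,143),115),("die",(444,135),72),("dieNearT",(417,104),72),("dieNearB",(415,165),72),("dieFarT",(473,104),72),("dieFarB",(467,165),72),("jawT",(487,86),84),("jawB",(474,189),84)]: print(n,atz("wrist",uv,z))
E
```

```text
(247, 241) [557.76 111.61  41.5 ] 100.97059880031118 h 1.016769015831395 x along 14.327293232989177
(247, 241) [557.8 111.8  42. ] 100.71725571948255 h 1.0121191886036667 x along 14.383079570265695
(247, 241) [557.85 111.99  42.5 ] 100.46610119053958 h 1.0074460117711619 x along 14.438865907542212
(247, 241) [557.89 112.18  43.  ] 100.2171516676946 h 1.0027495146609373 x along 14.494652244818727
(247, 241) [557.94 112.36  43.5 ] 99.97042362387747 h 0.9980297310083673 x along 14.550438582095133
(247, 241) [557.98 112.55  44.  ] 99.72593354731353 h 0.9932866990339717 x along 14.60622491937165
(247, 241) [558.02 112.74  44.5 ] 99.48369793801761 h 0.9885204615195992 x along 14.662011256648167
(247, 241) [558.07 112.93  45.  ] 99.24373330420478 h 0.9837310658838803 x along 14.717797593924685
(247, 241) [558.11 113.11  45.5 ] 99.00605615861778 h 0.9789185642568641 x along 14.773583931201202
(247, 238) [557.12 112.6   35.5 ] 100.99875717815662 h 1.0770575874162573 x along 13.747575853647792
(247, 238) [557.16 112.79  36.  ] 100.72229583299143 h 1.0725589577144834 x along 13.80322919148588
(
[... 231 characters left out ...]
 ] 99.90527671166294 h 1.0589149764774684 x along 13.970189205000137
(247, 238) [557.34 113.52  38.  ] 99.63711497131848 h 1.0543175754717629 x along 14.025842542838337
(247, 238) [557.38 113.7   38.5 ] 99.37107051069175 h 1.049695459249083 x along 14.081495880676425
(247, 238) [557.43 113.88  39.  ] 99.10716038073818 h 1.0450486270595138 x along 14.13714921851451
(247, 238) [557.47 114.07  39.5 ] 98.84540167698847 h 1.04037708241455 x along 14.192802556352596
bar [644.82 219.49 115.  ]
die [722.08 227.37  72.  ]
dieNearT [695.57 250.7   72.  ]
dieNearB [701.91 200.97  72.  ]
dieFarT [741.16 253.35  72.  ]
dieFarB [746.18 203.61  72.  ]
jawT [743.07 266.48  84.  ]
jawB [749.61 185.34  84.  ]
```

```bash
python3 - <<'E'
from k import *
print(get_position(),get_time_s())
f=cv2.imread("pics/w8.png")[70:200,340:530]
cv2.imwrite("pics/w8z.png",cv2.resize(f,None,fx=4,fy=4,interpolation=cv2.INTER_CUBIC))
g=cams.grab_frame("scene");cv2.imwrite("pics/s8.png",cv2.resize(g[140:290,305:415],None,fx=4,fy=4,interpolation=cv2.INTER_CUBIC))
E
```

```text
[589.39 169.39 229.09] 20.675
```

View pics/w8z.png

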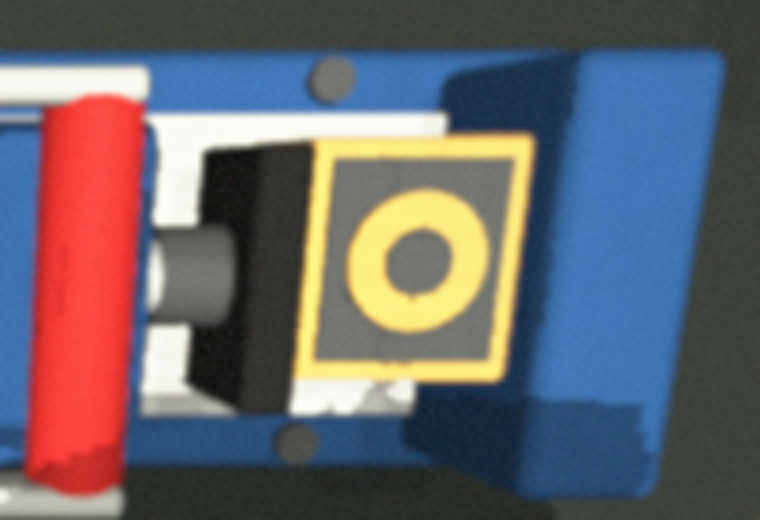

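View pics/s8.png

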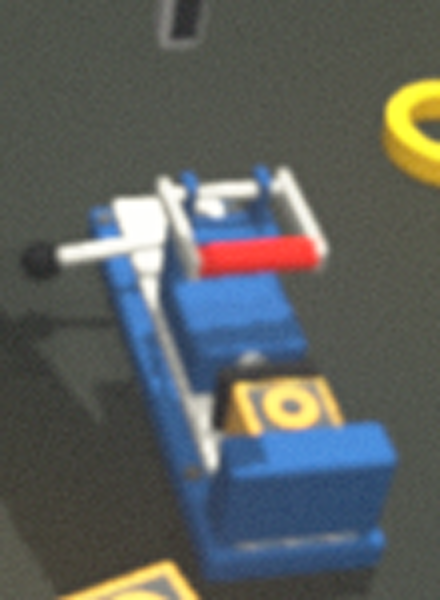

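```bash
python3 - <<'E'
from k import *
s=lambda u,v:(305+(u+.5)/4-.5,140+(v+.5)/4-.5)
print("ball tri",tri([("wrist",(247,241)),("scene",s(38,260))]))
bot.sleep(.5);print(get_wrist_force(),get_qd(),get_time_s())
g=cams.grab_frame("wrist");print(np.abs(g.astype(int)-cv2.imread("pics/w8.png").astype(int)).max())
order.finish_job()
E
```

```text
ball tri [557.84 112.4   46.53]
[0.31 0.31 0.36] [-0.  0. -0.  0. -0.  0. -0.] 21.225
190
the job is handed in; nothing more can be done
```

I clamped the die in its vise and handed the job in at about 21 s. I saw no verdict, and my last check of the scene was inconclusive.

**What I did:**
- I pinched the red bar and pressed it about 7 mm (roughly 0.12 rad).
- I slid the jaw about 63 mm until the pad met the die, then raised the bar and let go.
- I pushed the knob down with the shut fingers, then backed away.

**Last checks:**
- **Handle:** two cameras put the knob at a height of about 46 mm, so the handle is turned about 1.0 rad. Its roughly 14 mm advance along the vise agrees with that.
- **Bar:** it looks up in the pictures.
- **Die:** it is upright, with the pad against it and its far face within about 1 mm of the fixed jaw.
- **Clamping force:** I could not measure it. From the distances I estimate 13 to 18 N.
- **Robot:** it stood still and clear of everything, with about 0.5 N at the wrist.

**What went wrong or disagreed:**
- **Tip slid off the knob:** the handle advances as the screw turns, so the tip slipped to one side. The handle had already reached about 1.0 rad, so I left it there.
- **Bar position:** the last wrist picture put the bar about 3 mm further along than the arm's reading when I let go. I did not resolve this. It could be camera error or a small shift of the jaw.
- **Final picture comparison:** I compared the last two wrist pictures, about 0.5 s apart, for movement. The largest single-pixel difference was 190. I did not look into it before handing in, so that check did not confirm that nothing moved.

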